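# Lay the fire: log-cabin stack in the grill's fire drawer

## Robot

A 6-joint arm with a two-finger parallel gripper is mounted at the origin on the work surface. World frame = base frame: x ahead of the robot, y to its left, z up, the work surface at z = 0. Lengths are in m, angles in rad, forces in N, time in s.
With the tool pointing down it reaches from about 0.375 to 0.9 m from the base axis. Payload 3.1 kg.
Tool frame: the origin (TCP) lies on the centre line of the jaws, within the pads' length; the fingertips stand 8 mm ahead of it and the grasp point (between the pads) lies 11 mm behind it (nose_length is the z of the fingertips in the tool frame, in m); z points along the fingers, y is the direction in which the jaws open and shut (so a half turn about z gives the same grasp; the last joint's range is limited). The gripper opens to 85 mm and grips with 20 to 120 N. Pads are 22 mm wide; open, the fingers measure 114 mm over their backs; the gripper's body (76 mm by 85 mm) begins 54 mm behind the grasp point. The pads swing forward as they close: fully open they stand 13 mm farther back than shut.
Start: joints at [1.147, 0.527, 1.433, -0, 1.181, -0.178], TCP at [0.151, 0.606, 0.239] pointing down, gripper open.
Joint ranges: [-3.08, 3.08], [-0.75, 2.2], [0.22, 2.44], [-1.43, 4.57], [0, 2.65], [-2.85, 2.85]. Speed limits (rad/s): [2.79, 2.79, 3.14, 3.14, 3.14, 3.14].

## Interface

Orientations are given as a rotation vector (axis times angle).
In Python, from plant import read_state, capture, get_calibration, hand_in, nose_length gives the robot as it stands. The module is installed in compiled form; this text tells all that it offers.
- The arm moves only by the tool apply_moves, never from a script. Its argument "steps" is a list of rows, each a list of 7 numbers: the turn, a rotation vector about the world's x, y, z in degrees, then the shift along the world's x, y, z in m, then the opening, from 0 (shut) to 1 (fully open). In form: [[wx, wy, wz, tx, ty, tz, grip], ...]. A call has 1 to 20 rows; each row shifts and turns the commanded pose from where the row before left it; what a row does not reach is not made up. A row lasts 1/8 s, in which the tool goes at most 62.5 mm and 10.7 degrees, less where a joint would pass 70% of its speed; a pose out of reach is approached as far as the arm can. A call is refused whole if a number of a shift passes 0.0625 or a number of a turn 10.7, either way. A call with a gripper value outside its range is refused whole. The fingers move at their own pace and stop on an object; "newtons" is the grip in N (left out, the last holds). Time passes only in rows, so rows that do not move let the fingers close. It gives the time, the measured TCP pose, the force and the opening at its end, in the units of the state.
- read_state(): the state, without advancing time (a new reading comes with each control period).
- capture(name): name is "side" or "top"; returns the picture (400x640x3 uint8, red, green, blue); there is no depth.
- get_calibration(name): a dict with "mtx" (3x3 intrinsics, pixels), "rvec" (rotation vector, rad) and "tvec" (3), from world to camera coordinates, as OpenCV has them. Camera axes: x right, y down, z forward; pixel columns grow to the right and rows downward; lengths in m; the calibration is good to about 2 mm. A picture is of the moment at which its call begins. get_calibration takes no time and is no camera call.
- hand_in(): hands the job in, once; it reports no verdict.
The state is a dict: "t": time; "joint_positions": joint angles; "joint_velocities": joint speeds; "tau": joint torques, N m; "position": TCP position; "tool_rot": TCP orientation; "ft_force": force on the tool from outside, world axes, zero at the start; "ft_torque": the same for the moment, N m; "grip_width": finger opening in m.
Only numpy, scipy, OpenCV 4.12 (cv2) and the standard library are available. Lean on these libraries where they do the work, as an engineer would, in place of code of your own. Each camera call takes 0.05 s, during which the arm holds its last target. There are 200 camera calls.

## Task

Finish laying the fire in the grill's drawer, log-cabin fashion: three sticks are in already, so lay one loose stick beside the single upper one to complete the second pair, then the last two squarely across that pair, each pair centred and spaced like the first. Then slide the loaded drawer into the grill until it is past its catches and its front plate is flush against the grill, the stack still standing as built. Set each stick down gently onto what is below it (do not drop it or press it), do not ram the drawer, and leave the other things on the counter where they are.

Things in the scene. Friction and masses are not known exactly. Their poses are not given: they have to be found in the camera images.
- grill: tabletop wood grill of dark steel, bar grate on top: firebox 240 deep, 280 wide, top 214 mm above the counter; fixed on a grey hearth slab 15 mm thick, 300 mm wide, that runs 280 mm out before the mouth. Origin: at counter level under the firebox's middle; z up, x points straight in through the mouth (the way the drawer goes in), y left. Flat front face at x = -120 mm
- front: the grill's front of dark sheet steel round the mouth, with the heat hood; its flat face is the plane that the drawer's plate closes against. The mouth is 208 mm wide and reaches 118 mm above the slab. Same origin and axes as the grill
- hood (a point): middle of the front edge of a flat steel heat hood 250 mm wide that juts 40 mm out from the front face above the mouth, its underside here 178 mm above the counter: near home there is no room for a gripper straight above the handle
- lead_in (a point): middle between the open ends of two flared lead-ins on the slab, 45 mm before the front face and about 215 mm apart here; they narrow over 30 mm to low guide rails (10 mm high) that leave the drawer's pan 3 mm of play each side
- catch (a point): middle between two sprung brass roller catches just inside the jambs. They resist the drawer from 11 mm to 2.5 mm before home with roughly 8 N on top of its sliding friction (5 to 10 N), then click over and hold it in
- drawer: loose steel fire drawer, 0.4 kg: pan 180 x 180 mm, floor 3 mm, walls 22 mm high, at its -x end a front plate 230 wide, 60 mm high (it clears the rails), rear face at x = -90 mm. Origin: middle of the underside, on the slab; x points into the grill, y left, z up. Home: plate against the front face, origin at x = -30 mm in the grill frame. It starts clear of the mouth, askew
- handle (a point): middle of the drawer's handle, a round steel bar 12 mm thick, 120 mm long across the drawer (along its y), 45 mm before the plate (x = -139 mm) and 55 mm above the drawer's underside, joined to the plate by struts 50 mm either side of the middle
- place_plate (a point): point in the drawer, on its centre line, 45 mm towards the plate: below the ideal middle of a stick lying across the drawer at the plate end, first or third layer
- place_back (a point): the same 45 mm towards the back wall (the grill side), first or third layer
- place_left (a point): point in the drawer 45 mm left (drawer's +y) of its middle: below the ideal middle of a second-layer stick lying along the drawer (its x)
- place_right (a point): the same 45 mm right (drawer's -y) of the middle
- base_a: split stick already lying in the pan across the drawer (along the drawer's y), centred about 45 mm towards the plate; 140 mm long, 22 to 29 mm wide, 17 to 33 mm thick. Origin: middle of its underside; x along its length, z up
- base_b: as base_a, centred about 45 mm towards the back wall; the two lie about 90 mm apart, centre to centre
- base_c: as base_a, but lying on top of base_a and base_b, along the drawer (its x), about 45 mm right of the middle: the first stick of the second layer
- stick_1: loose split stick of pale firewood with a strip of bark, lying flat on the counter; 140 mm long, 22 to 29 mm wide, 17 to 33 mm thick: every stick differs and the sizes are not measured. About 50 g. Origin: middle of its underside; x along its length, z up
- stick_2: loose split stick of pale firewood with a strip of bark, lying flat on the counter; 140 mm long, 22 to 29 mm wide, 17 to 33 mm thick: every stick differs and the sizes are not measured. About 50 g. Origin: middle of its underside; x along its length, z up
- stick_3: loose split stick of pale firewood with a strip of bark, lying flat on the counter; 140 mm long, 22 to 29 mm wide, 17 to 33 mm thick: every stick differs and the sizes are not measured. About 50 g. Origin: middle of its underside; x along its length, z up
- board: bystander: bamboo chopping board 350 x 150 x 16 mm with cut green peppers, lying flat; origin on the underside 160 mm from the broad end, x towards that end
- knife: bystander: small kitchen knife 225 mm long, black handle, lying flat; origin where blade and handle meet
- garlic: bystander: white garlic bulb, 54 mm across, 53 mm high
- oil: bystander: green glass oil bottle, 66 mm across, 230 mm high
- mill: bystander: dark wooden pepper mill, 58 mm across, 186 mm high
- bowl: bystander: blue ceramic bowl, 120 mm across, 50 mm high
- matches: bystander: cardboard match box 110 x 60 x 22 mm

How it is judged:
By the outcome, as a careful person would: the job done as asked, in the order asked, and still so for the second after the job is handed in, with the robot touching nothing.
It also fails if it takes over 72 s, if anything falls off the work surface, if the arm or the gripper's body presses on something with over 40 N, if the wrist force passes 120 N, or if a joint passes its speed limit or range.

## Working session

There is one attempt and no reset: what is moved stays moved. The work goes in short steps, Python scripts to look and compute and a tool call to move; the robot and the scene stay as the last step left them, time stands still between calls to the robot, and variables do not carry over. Pictures are saved under pics/ and viewed, about 8 in all and at most 12, crops included, and the job is handed in when it is done.

Besides the shell and the picture viewer there is one more tool, called as name(argument=value, ...), one argument or row to a line, values as JSON. apply_moves: Moves the arm, as the interface text tells. Its arguments: {"type":"object","properties":{"steps":{"type":"array","items":{"type":"array","items":{"type":"number"}}},"newtons":{"type":"number"}},"required":["steps"]}

```bash
mkdir -p pics
cat > h.py <<'E'
import numpy as np, cv2
from plant import *
def cam(n):
    c=get_calibration(n);K=np.array(c["mtx"],float);R=cv2.Rodrigues(np.array(c["rvec"],float))[0];t=np.array(c["tvec"],float).ravel();return K,R,t
def ray(n,uv,z):
    K,R,t=cam(n);o=-R.T@t;d=R.T@np.linalg.inv(K)@np.array([uv[0],uv[1],1.]);return o+d*(z-o[2])/d[2]
def proj(n,P):
    K,R,t=cam(n);q=(R@np.atleast_2d(P).T).T+t;q=q@K.T;return q[:,:2]/q[:,2:]
def snap(n,f,crop=None,s=1):
    im=capture(n)[:,:,::-1]
    if crop: x0,y0,x1,y1=crop; im=im[y0:y1,x0:x1]
    if s!=1: im=cv2.resize(im,None,fx=s,fy=s,interpolation=cv2.INTER_CUBIC)
    cv2.imwrite("pics/"+f,im)
def tri(a,ua,b,ub):
    A=[]
    for n,u in((a,ua),(b,ub)):
        K,R,t=cam(n);P=K@np.c_[R,t];A+=[u[0]*P[2]-P[0],u[1]*P[2]-P[1]]
    v=np.linalg.svd(np.array(A))[2][-1];return v[:3]/v[3]
E
python3 - <<'E'
from h import *
snap("top","t0.png");snap("side","s0.png")
for n in("top","side"):
    K,R,t=cam(n);print(n,-R.T@t,R[2],K[0,0])
s=read_state();print(s,nose_length)
E
```

```text
top [ 0.26075125 -0.02002487  1.4676125 ] [ 0.2251924  -0.00669023 -0.97429134] 481.9144568764419
side [ 0.32934127 -1.07974095  0.73552555] [ 0.18052635  0.8574274  -0.48190091] 365.7230499319127
{'t': 0.1, 'joint_positions': array([ 1.14749307e+00,  5.28356283e-01,  1.43380129e+00, -3.07100299e-06,
        1.18140287e+00, -1.78507722e-01]), 'joint_velocities': array([ 0.00133014, -0.00300155, -0.00362699,  0.000673  , -0.0013052 ,
        0.00106536]), 'tau': array([-4.88558871e-04, -4.43304241e+01, -1.78586161e+01, -2.53620728e-04,
        3.83047824e-03,  1.41144142e-05]), 'position': array([0.15118262, 0.6057777 , 0.23843323]), 'tool_rot': array([-3.83491675e-01, -3.11751226e+00,  2.95289191e-03]), 'ft_force': array([7.01005325e-01, 3.09678946e-01, 6.91277801e-05]), 'ft_torque': array([-0.0383138 ,  0.06201748, -0.03533775]), 'grip_width': 0.08540922805952618} 0.008
```

View pics/t0.png

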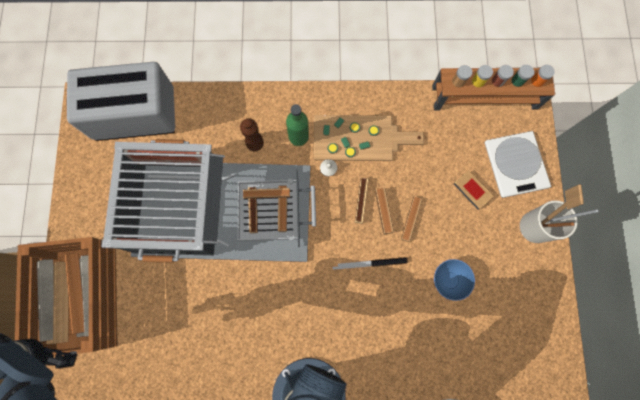

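View pics/s0.png

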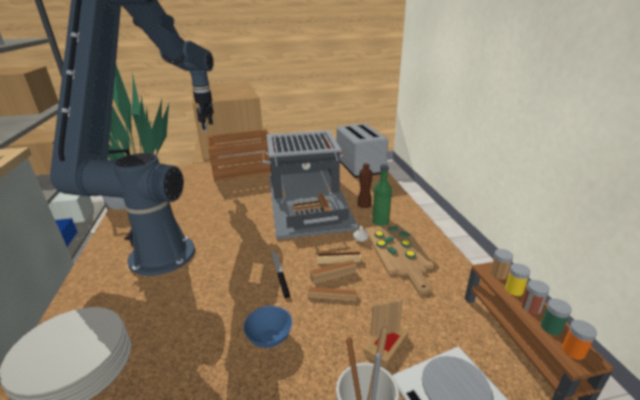

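The top picture shows the grill at left (mouth facing right), with the drawer at about (268,208). The three loose sticks are at about (362,200), (384,211) and (412,218), and the knife is just below them. I'll enlarge both views.

Run:
```python
from h import *
snap("top","t1.png",(205,150,435,280),3.4);snap("side","s1.png",(260,125,380,305),3.3)
for p in [(362,200),(384,211),(412,218)]: print(ray("top",p,0.025))
```

```text
[ 0.56291932 -0.16600107  0.025     ]
[ 0.52812736 -0.23196093  0.025     ]
[ 0.5057892  -0.31611636  0.025     ]
```

View pics/t1.png

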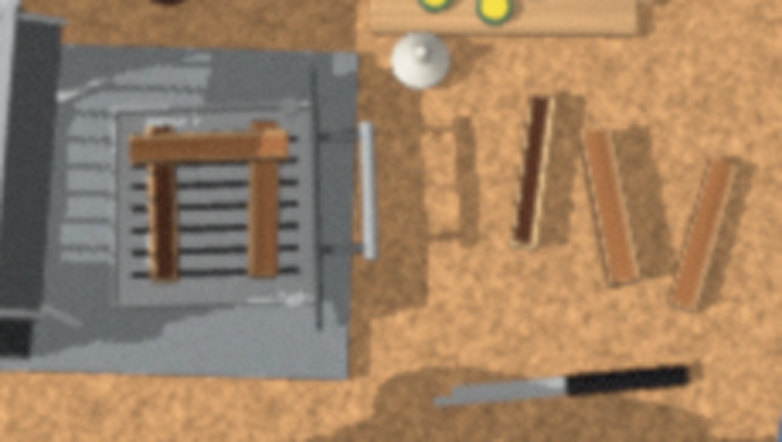

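View pics/s1.png

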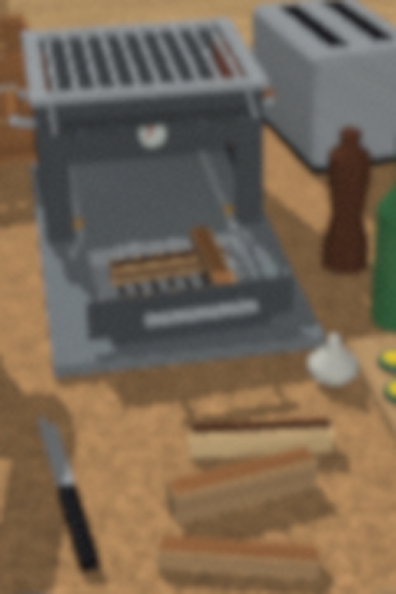

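The top crop shows the pan, with base_c along its +X side and the handle at crop (366,122)–(372,258). The side crop shows the same sticks with their far ends to the right. Next I'll compute poses from these points.

Run:
```python
from h import *
np.set_printoptions(precision=4,suppress=True)
T=lambda p:(205+p[0]/3.4-.35,150+p[1]/3.4-.35)
S=lambda p:(260+p[0]/3.3-.35,125+p[1]/3.3-.35)
def seg(l,a,b):
    d=a-b;print(l,(a+b)/2,"len",np.linalg.norm(d[:2]),"yawdeg",np.degrees(np.arctan2(d[1],d[0])))
r=lambda p,z:ray("top",T(p),z)
seg("slab edge",r((357,53),.015),r((347,378),.015))
seg("handle",r((366,122),.075),r((372,258),.075))
seg("plate",r((313,62),.075),r((320,328),.075))
for c in[(117,112),(308,104),(317,300),(117,305)]: print("pan",r(c,.037))
seg("hood edge",r((60,18),.18),r((28,357),.18))
seg("leadin",r((58,97),.025),r((80,323),.025))
for n,a,b,c,d in[("A",(541,97),(523,243),(332,424),(190,427)),("B",(597,131),(623,281),(311,456),(172,487)),("C",(724,160),(685,305),(316,551),(165,542)),
 ("bb",(163,128),(165,278),None,None),("ba",(264,122),(263,275),None,None),("bc",(280,143),(133,150),(225,278),(203,230))]:
    if c: seg(n,tri("top",T(a),"side",S(c)),tri("top",T(b),"side",S(d)))
    else: seg(n,r(a,.045),r(b,.045))
```

```text
slab edge [ 0.5291 -0.0011  0.015 ] len 0.2972829333887264 yawdeg -2.04398962092645
handle [ 0.5376 -0.0166  0.075 ] len 0.12014637242306346 yawdeg 2.036811877348103
plate [0.5352 0.0289 0.075 ] len 0.2345939043879406 yawdeg 1.4510190368476985
pan [0.618  0.2094 0.037 ]
pan [0.624  0.0378 0.037 ]
pan [0.4468 0.0298 0.037 ]
pan [0.444  0.2047 0.037 ]
hood edge [0.5238 0.243  0.18  ] len 0.27699981822342795 yawdeg -3.1835608645350915
leadin [0.5327 0.252  0.025 ] len 0.20727009558399892 yawdeg 7.352957445752656
A [ 0.5652 -0.1634  0.026 ] len 0.13727430085281622 yawdeg -8.731472544214013
B [ 0.5307 -0.2314  0.03  ] len 0.13716409590771064 yawdeg 7.258916929912123
C [ 0.5076 -0.3169  0.0201] len 0.13443112640141477 yawdeg -17.9386555436478
bb [0.5336 0.1645 0.045 ] len 0.13478902307328608 yawdeg 1.9206705047976957
ba [0.5369 0.0767 0.045 ] len 0.13758024565920934 yawdeg 0.02072186507882849
bc [0.581  0.1262 0.0603] len 0.12977012488738587 yawdeg -89.28175839336204
```

Run:
```python
from h import *
a=np.mean([capture("side").astype(float) for _ in range(6)],0)[:,:,::-1]
c1=cv2.resize(a[188:228,282:342],None,fx=6.5,fy=6.5,interpolation=cv2.INTER_CUBIC)
c2=cv2.resize(a[246:306,305:365],None,fx=6.5,fy=6.5,interpolation=cv2.INTER_CUBIC)
o=np.zeros((390,780,3));o[:260,:390]=c1;o[:,390:]=c2
cv2.imwrite("pics/s2.png",np.clip(o,0,255))
```

```text
[ WARN:0@9.491] global loadsave.cpp:1063 imwrite_ Unsupported depth image for selected encoder is fallbacked to CV_8U.
```

View pics/s2.png

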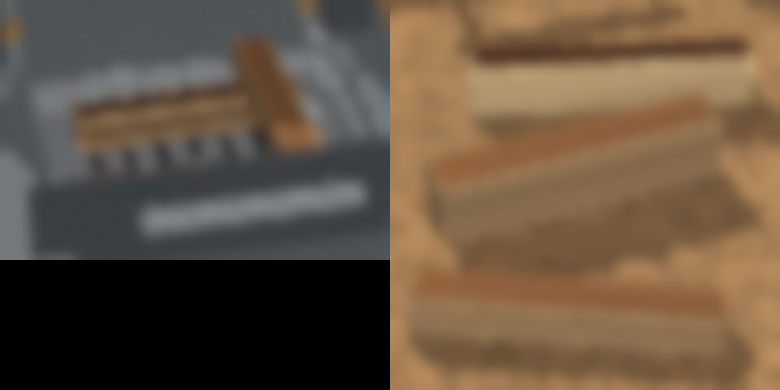

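The thicknesses come out at about 27 mm for A, 27 mm for B and 19–20 mm for C. base_c is about 18 mm, so C should complete the second pair and A and B go on top. I'll go to C first.

apply_moves(
  steps=[
    [0, 0, -3.9, 0.0427, -0.0294, 0.013, 0.7],
    [0, 0, 0, 0.0427, -0.0294, 0.013, 0.7],
    [0, 0, 0, 0.0427, -0.0294, 0.013, 0.7],
    [0, 0, 0, 0.0427, -0.0294, 0.013, 0.7],
    [0, 0, 0, 0.0427, -0.0294, 0.013, 0.7],
    [0, 0, 0, 0.0427, -0.0294, 0.013, 0.7],
    [0, 0, 0, 0.0427, -0.0294, 0.013, 0.7],
    [0, 0, 0, 0.02, -0.05, 0, 0.7],
    [0, 0, 0, 0.02, -0.05, 0, 0.7],
    [0, 0, 0, 0.02, -0.05, 0, 0.7],
    [0, 0, 0, 0.02, -0.05, 0, 0.7],
    [0, 0, 0, 0.02, -0.05, 0, 0.7],
    [0, 0, 0, 0.02, -0.05, 0, 0.7],
    [0, 0, 0, -0.0089, -0.0596, 0, 0.7],
    [0, 0, 0, -0.0089, -0.0596, 0, 0.7],
    [0, 0, 0, -0.0089, -0.0596, 0, 0.7],
    [0, 0, 0, -0.0089, -0.0596, -0.01, 0.7],
    [0, 0, 0, -0.0089, -0.0596, -0.01, 0.7],
    [0, 0, 0, -0.0089, -0.0596, -0.01, 0.7],
    [0, 0, 0, -0.0089, -0.0596, -0.01, 0.7],
  ],
)

```text
t: 3.0
position: [0.5076, -0.3186, 0.2902]
tool_rot: [0.49, 3.102, -0.0]
ft_force: [0.1, 0.2, -0.4]
grip_width: 0.0596
```

apply_moves(
  newtons=30,
  steps=[
    [0, 0, 0, 0, 0.001, -0.06, 0.7],
    [0, 0, 0, 0, 0, -0.06, 0.7],
    [0, 0, 0, 0, 0, -0.06, 0.7],
    [0, 0, 0, 0, 0, -0.05, 0.7],
    [0, 0, 0, 0, 0, -0.03, 0.7],
    [0, 0, 0, 0, 0, -0.019, 0.7],
    [0, 0, 0, 0, 0, 0, 0.7],
    [0, 0, 0, 0, 0, 0, 0.2],
    [0, 0, 0, 0, 0, 0, 0],
    [0, 0, 0, 0, 0, 0, 0],
    [0, 0, 0, 0, 0, 0, 0],
    [0, 0, 0, 0, 0, 0, 0],
  ],
)

```text
t: 4.5
position: [0.509, -0.3166, 0.0131]
tool_rot: [0.489, 3.1, -0.003]
ft_force: [-0.8, -0.1, 6.7]
grip_width: 0.0251
```

apply_moves(
  steps=[
    [0, 0, 0, 0, 0, 0.02, 0],
    [0, 0, 0, 0, 0, 0.06, 0],
    [0, 0, 0, 0, 0, 0.06, 0],
    [0, 0, -10.07, -0.0024, 0.0545, 0, 0],
    [0, 0, -10.07, -0.0024, 0.0545, 0, 0],
    [0, 0, -10.07, -0.0024, 0.0545, 0, 0],
    [0, 0, -10.07, -0.0024, 0.0545, 0, 0],
    [0, 0, -10.07, -0.0024, 0.0545, 0, 0],
    [0, 0, -10.07, -0.0024, 0.0545, 0, 0],
    [0, 0, -10.04, -0.0024, 0.0545, 0, 0],
    [0, 0, 0, -0.0024, 0.0545, 0, 0],
    [0, 0, 0, 0, 0, 0, 0],
    [0, 0, 0, 0, 0, 0, 0],
  ],
)

```text
t: 6.12
position: [0.4892, 0.116, 0.152]
tool_rot: [2.172, 2.269, 0.001]
ft_force: [-0.2, -0.5, 0.5]
grip_width: 0.0254
```

Run:
```python
from h import *
s=read_state();print(s["t"],s["position"],s["tool_rot"],s["ft_force"],s["ft_torque"],s["joint_positions"])
t=capture("top")[:,:,::-1];a=capture("side")[:,:,::-1]
c1=cv2.resize(t[150:250,205:325],None,fx=4,fy=4,interpolation=cv2.INTER_CUBIC)
c2=cv2.resize(a[150:250,260:340],None,fx=4,fy=4,interpolation=cv2.INTER_CUBIC)
cv2.imwrite("pics/c1.png",np.hstack([c1,c2]))
```

```text
6.125 [0.48921903 0.11595804 0.15203397] [2.17185589e+00 2.26872167e+00 5.56493342e-04] [-0.21375154 -0.45220594  0.49031599] [-0.0091056  -0.00633351 -0.05084916] [ 1.03368294e-02  4.97706115e-01  1.82139934e+00 -4.96853047e-04
  8.21607987e-01 -3.29455928e-02]
```

View pics/c1.png

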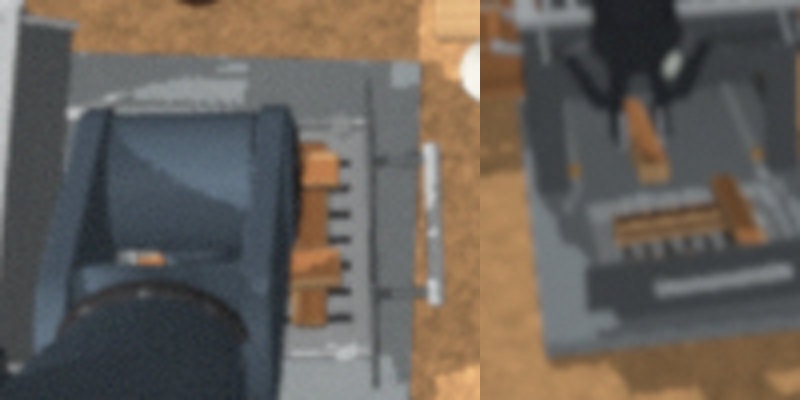

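The held stick is visible in the top half of the picture, with its ends at about crop (340,265) and (122,257). I'll check its yaw and centre.

Run:
```python
from h import *
np.set_printoptions(precision=4,suppress=True)
T=lambda p:(205+p[0]/4-.35,150+p[1]/4-.35)
for z,ps in((.158,[(340,264),(118,257)]),(.06,[(339,166)])):
  for p in ps: print(p,ray("top",T(p),z))
print(read_state()["position"])
```

```text
(340, 264) [0.4928 0.0482 0.158 ]
(118, 257) [0.499  0.2011 0.158 ]
(339, 166) [0.5846 0.0543 0.06  ]
[0.4895 0.1149 0.1517]
```

apply_moves(
  steps=[
    [0, 0, -1, 0, 0.0045, -0.03, 0],
    [0, 0, 0, 0, 0, -0.04, 0],
    [0, 0, 0, 0, 0, -0.015, 0],
    [0, 0, 0, 0, 0, -0.003, 0],
    [0, 0, 0, 0, 0, 0, 0],
    [0, 0, 0, 0, 0, 0, 0],
  ],
)

```text
t: 6.98
position: [0.4901, 0.1204, 0.0644]
tool_rot: [2.193, 2.248, 0.003]
ft_force: [-0.5, -0.4, -0.4]
grip_width: 0.0249
```

apply_moves(
  steps=[
    [0, 0, 0, -0.001, 0, -0.0015, 0],
    [0, 0, 0, 0, 0, -0.0015, 0],
    [0, 0, 0, 0, 0, -0.0015, 0],
    [0, 0, 0, 0, 0, 0, 0],
  ],
)

```text
t: 7.48
position: [0.4881, 0.1205, 0.0587]
tool_rot: [-2.193, -2.249, 0.0]
ft_force: [-0.4, -0.7, -0.6]
grip_width: 0.0252
```

apply_moves(
  steps=[
    [0, 0, 0, 0, 0, -0.0015, 0],
    [0, 0, 0, 0, 0, -0.001, 0],
    [0, 0, 0, 0, 0, 0, 0],
  ],
)

```text
t: 7.85
position: [0.4882, 0.1204, 0.0562]
tool_rot: [-2.193, -2.249, 0.0]
ft_force: [-0.6, -1.0, -0.0]
grip_width: 0.0251
```

apply_moves(
  steps=[
    [0, 0, 0, 0, 0, -0.001, 0],
    [0, 0, 0, 0, 0, -0.001, 0],
    [0, 0, 0, 0, 0, 0, 0],
  ],
)

```text
t: 8.22
position: [0.4883, 0.1205, 0.0551]
tool_rot: [2.193, 2.249, 0.0]
ft_force: [-1.3, -0.6, 5.9]
grip_width: 0.0257
```

apply_moves(
  steps=[
    [0, 0, 0, 0, 0, -0.001, 0],
    [0, 0, 0, 0, 0, 0, 0],
  ],
)

```text
t: 8.48
position: [0.4883, 0.1205, 0.055]
tool_rot: [2.193, 2.249, 0.001]
ft_force: [-3.1, -0.5, 15.1]
grip_width: 0.0256
```

apply_moves(
  steps=[
    [0, 0, 0, 0, 0, 0.0017, 0],
    [0, 0, 0, 0, 0, 0, 0],
    [0, 0, 0, 0, 0, 0, 0.5],
    [0, 0, 0, 0, 0, 0, 0.5],
    [0, 0, 0, 0, 0, 0, 0.5],
    [0, 0, 0, 0, 0, 0.02, 0.5],
    [0, 0, 0, 0, 0, 0.05, 0.5],
    [0, 0, 0, 0, 0, 0.03, 0.5],
  ],
)

```text
t: 9.48
position: [0.4887, 0.1205, 0.1567]
tool_rot: [2.193, 2.248, 0.002]
ft_force: [0.7, -0.4, 0.6]
grip_width: 0.0426
```

apply_moves(
  steps=[
    [0, 0, 9.98, 0.0095, -0.0357, 0, 0.6],
    [0, 0, 9.98, 0.0095, -0.0357, 0, 0.6],
    [0, 0, 9.98, 0.0095, -0.0357, 0, 0.6],
    [0, 0, 9.98, 0.0095, -0.0357, 0, 0.6],
    [0, 0, 9.98, 0.0095, -0.0357, 0, 0.6],
    [0, 0, 9.98, 0.0095, -0.0357, 0, 0.6],
    [0, 0, 9.98, 0.0095, -0.0357, 0, 0.6],
    [0, 0, 9.98, 0.0095, -0.0357, 0, 0.6],
    [0, 0, 0, 0, 0, -0.03, 0.6],
    [0, 0, 0, 0, 0, 0, 0.6],
    [0, 0, 0, 0, 0, 0, 0.6],
  ],
)

```text
t: 10.85
position: [0.5641, -0.1647, 0.1253]
tool_rot: [-0.238, -3.132, -0.0]
ft_force: [0.6, 0.6, -0.1]
grip_width: 0.0512
```

Run:
```python
from h import *
print(read_state()["position"],read_state()["tool_rot"])
t=np.mean([capture("top").astype(float) for _ in range(3)],0)[:,:,::-1]
a=np.mean([capture("side").astype(float) for _ in range(3)],0)[:,:,::-1]
c1=cv2.resize(t[160:250,225:325],None,fx=4.4,fy=4.4,interpolation=cv2.INTER_CUBIC)
c2=cv2.resize(a[160:250,270:350],None,fx=4.4,fy=4.4,interpolation=cv2.INTER_CUBIC)
cv2.imwrite("pics/d1.png",np.clip(np.hstack([c1,c2]),0,255).astype(np.uint8))
```

```text
[ 0.56414722 -0.16471438  0.12525731] [-2.38373876e-01 -3.13211913e+00 -3.23132794e-04]
```

View pics/d1.png

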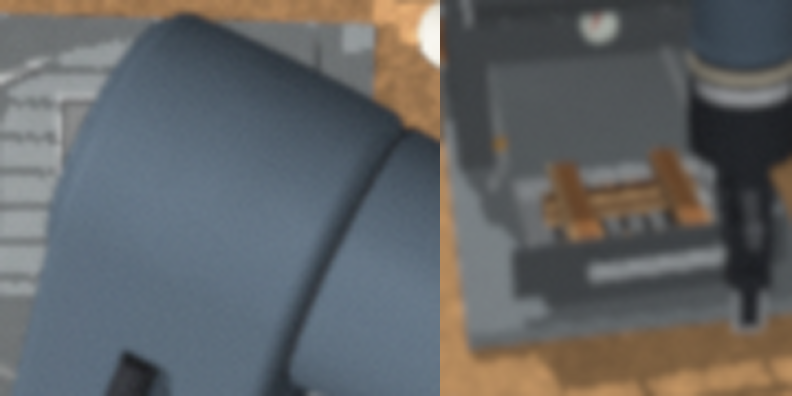

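The side view shows the second pair standing evenly. Next I'll grasp A.

apply_moves(
  steps=[
    [0, 0, 0, 0.001, 0, -0.05, 0.6],
    [0, 0, 0, 0, 0, -0.04, 0.6],
    [0, 0, 0, 0, 0, -0.0215, 0.6],
    [0, 0, 0, 0, 0, 0, 0.6],
    [0, 0, 0, 0, 0, 0, 0.2],
    [0, 0, 0, 0, 0, 0, 0],
    [0, 0, 0, 0, 0, 0, 0],
    [0, 0, 0, 0, 0, 0, 0],
    [0, 0, 0, 0, 0, 0, 0],
  ],
)

```text
t: 12.28
position: [0.5663, -0.1656, 0.015]
tool_rot: [0.239, 3.13, -0.002]
ft_force: [-0.4, 0.4, 6.5]
grip_width: 0.0227
```

apply_moves(
  steps=[
    [0, 0, 0, 0, 0, 0.02, 0],
    [0, 0, 0, 0, 0, 0.055, 0],
    [0, 0, 0, 0, 0, 0.055, 0],
    [0, 0, 10.2, -0.0053, 0.0553, 0.015, 0],
    [0, 0, 0, -0.0053, 0.0553, 0, 0],
    [0, 0, 0, -0.0053, 0.0553, 0, 0],
    [0, 0, 0, -0.0053, 0.0553, 0, 0],
    [0, 0, 0, -0.0053, 0.0553, 0, 0],
    [0, 0, 0, -0.0053, 0.0553, 0, 0],
    [0, 0, 0, 0, 0, -0.035, 0],
    [0, 0, 0, 0, 0, -0.025, 0],
    [0, 0, 0, 0, 0, 0, 0],
    [0, 0, 0, 0, 0, 0, 0],
  ],
)

```text
t: 13.9
position: [0.5341, 0.1666, 0.0997]
tool_rot: [-0.04, 3.14, 0.0]
ft_force: [0.6, 0.0, -0.1]
grip_width: 0.0225
```

apply_moves(
  steps=[
    [0, 0, 0, 0, 0, -0.012, 0],
    [0, 0, 0, 0, 0, -0.004, 0],
    [0, 0, 0, 0, 0, -0.0015, 0],
    [0, 0, 0, 0, 0, -0.0015, 0],
    [0, 0, 0, 0, 0, 0, 0],
    [0, 0, 0, 0, 0, 0, 0],
  ],
)

```text
t: 14.65
position: [0.5336, 0.1667, 0.0796]
tool_rot: [-0.04, 3.141, 0.0]
ft_force: [0.7, 0.3, 0.1]
grip_width: 0.0223
```

apply_moves(
  steps=[
    [0, 0, 0, 0, 0, -0.001, 0],
    [0, 0, 0, 0, 0, -0.001, 0],
    [0, 0, 0, 0, 0, 0, 0],
  ],
)

```text
t: 15.02
position: [0.5334, 0.1667, 0.0774]
tool_rot: [0.04, -3.141, 0.0]
ft_force: [0.4, 0.1, -0.1]
grip_width: 0.0223
```

apply_moves(
  steps=[
    [0, 0, 0, 0, 0, -0.001, 0],
    [0, 0, 0, 0, 0, 0, 0],
  ],
)

```text
t: 15.28
position: [0.5335, 0.1667, 0.077]
tool_rot: [-0.04, 3.141, -0.0]
ft_force: [-1.6, 0.5, 3.4]
grip_width: 0.0219
```

apply_moves(
  steps=[
    [0, 0, 0, 0, 0, -0.0006, 0],
    [0, 0, 0, 0, 0, 0, 0],
  ],
)

```text
t: 15.52
position: [0.5334, 0.1667, 0.0768]
tool_rot: [-0.04, 3.141, -0.0]
ft_force: [-3.4, -0.7, 7.7]
grip_width: 0.0224
```

apply_moves(
  steps=[
    [0, 0, 0, 0, 0, 0.0005, 0],
    [0, 0, 0, 0, 0, 0, 0.45],
    [0, 0, 0, 0, 0, 0, 0.45],
    [0, 0, 0, 0, 0, 0, 0.45],
    [0, 0, 0, 0, 0, 0.02, 0.5],
    [0, 0, 0, 0, 0, 0.05, 0.5],
    [0, 0, 0, 0, 0, 0.02, 0.5],
  ],
)

```text
t: 16.4
position: [0.5348, 0.1668, 0.1687]
tool_rot: [-0.04, 3.137, 0.001]
ft_force: [0.8, -0.1, -0.3]
grip_width: 0.0429
```

apply_moves(
  steps=[
    [0, 0, 5.8, -0.0006, -0.0569, 0, 0.6],
    [0, 0, 0, -0.0006, -0.0569, 0, 0.6],
    [0, 0, 0, -0.0006, -0.0569, 0, 0.6],
    [0, 0, 0, -0.0006, -0.0569, 0, 0.6],
    [0, 0, 0, -0.0006, -0.0569, 0, 0.6],
    [0, 0, 0, -0.0006, -0.0569, -0.02, 0.6],
    [0, 0, 0, -0.0006, -0.0569, -0.04, 0.6],
    [0, 0, 0, 0, 0, -0.05, 0.6],
    [0, 0, 0, 0, 0, -0.03, 0.6],
    [0, 0, 0, 0, 0, -0.0145, 0.6],
    [0, 0, 0, 0, 0, 0, 0.6],
    [0, 0, 0, 0, 0, 0, 0.2],
    [0, 0, 0, 0, 0, 0, 0],
    [0, 0, 0, 0, 0, 0, 0],
    [0, 0, 0, 0, 0, 0, 0],
    [0, 0, 0, 0, 0, 0, 0],
  ],
)

```text
t: 18.4
position: [0.5306, -0.2265, 0.0176]
tool_rot: [-0.199, 3.132, -0.003]
ft_force: [-0.2, 0.2, 7.7]
grip_width: 0.0272
```

apply_moves(
  steps=[
    [0, 0, 0, 0, 0, 0.02, 0],
    [0, 0, 0, 0, 0, 0.055, 0],
    [0, 0, 0, 0, 0, 0.06, 0],
    [0, 0, -5.7, 0.0008, 0.0505, 0.015, 0],
    [0, 0, 0, 0.0008, 0.0505, 0, 0],
    [0, 0, 0, 0.0008, 0.0505, 0, 0],
    [0, 0, 0, 0.0008, 0.0505, 0, 0],
    [0, 0, 0, 0.0008, 0.0505, 0, 0],
    [0, 0, 0, 0.0008, 0.0505, 0, 0],
    [0, 0, 0, 0, 0, -0.035, 0],
    [0, 0, 0, 0, 0, -0.025, 0],
    [0, 0, 0, 0, 0, 0, 0],
    [0, 0, 0, 0, 0, 0, 0],
  ],
)

```text
t: 20.02
position: [0.5345, 0.077, 0.1067]
tool_rot: [-0.043, 3.14, -0.0]
ft_force: [0.5, -0.2, -0.9]
grip_width: 0.0273
```

apply_moves(
  steps=[
    [0, 0, 0, 0.0008, -0.0005, -0.014, 0],
    [0, 0, 0, 0, 0, -0.006, 0],
    [0, 0, 0, 0, 0, -0.0015, 0],
    [0, 0, 0, 0, 0, -0.0015, 0],
    [0, 0, 0, 0, 0, 0, 0],
    [0, 0, 0, 0, 0, 0, 0],
  ],
)

```text
t: 20.78
position: [0.535, 0.0767, 0.0831]
tool_rot: [-0.043, 3.141, -0.0]
ft_force: [0.7, 0.3, -1.3]
grip_width: 0.0274
```

apply_moves(
  steps=[
    [0, 0, 0, 0, 0, -0.001, 0],
    [0, 0, 0, 0, 0, -0.001, 0],
    [0, 0, 0, 0, 0, 0, 0],
  ],
)

```text
t: 21.15
position: [0.5349, 0.0766, 0.0809]
tool_rot: [0.043, -3.141, 0.0]
ft_force: [-0.3, -0.9, -1.1]
grip_width: 0.0272
```

apply_moves(
  steps=[
    [0, 0, 0, 0, 0, -0.001, 0],
    [0, 0, 0, 0, 0, 0, 0],
  ],
)

```text
t: 21.4
position: [0.5349, 0.0766, 0.0799]
tool_rot: [0.043, -3.141, -0.0]
ft_force: [0.2, 0.5, -0.8]
grip_width: 0.0273
```

apply_moves(
  steps=[
    [0, 0, 0, 0, 0, -0.001, 0],
    [0, 0, 0, 0, 0, 0, 0],
  ],
)

```text
t: 21.65
position: [0.5349, 0.0766, 0.0795]
tool_rot: [-0.043, 3.141, -0.0]
ft_force: [-1.0, 0.2, 4.2]
grip_width: 0.0276
```

apply_moves(
  steps=[
    [0, 0, 0, 0, 0, -0.0006, 0],
    [0, 0, 0, 0, 0, 0, 0],
  ],
)

```text
t: 21.9
position: [0.5348, 0.0767, 0.0793]
tool_rot: [-0.044, 3.141, -0.0]
ft_force: [-3.1, 1.0, 8.7]
grip_width: 0.0275
```

apply_moves(
  steps=[
    [0, 0, 0, 0, 0, 0.0005, 0],
    [0, 0, 0, 0, 0, 0, 0.5],
    [0, 0, 0, 0, 0, 0, 0.5],
    [0, 0, 0, 0, 0, 0, 0.5],
    [0, 0, 0, 0, 0, 0.02, 0.5],
    [0, 0, 0, 0, 0, 0.05, 0.5],
    [0, 0, 0, 0, -0.02, 0.04, 0.5],
    [0, 0, 0, 0, -0.055, 0, 0.5],
    [0, 0, 0, 0, -0.055, 0, 0.5],
    [0, 0, 0, 0, -0.055, 0, 0.5],
    [10, 0, 0, 0, -0.055, 0, 0.5],
    [10, 0, 0, 0, -0.03, 0, 0.5],
    [10, 0, 0, 0, 0, 0, 0.5],
    [10, 0, 0, 0, 0, 0, 0.5],
    [5, 0, 0, 0, 0, 0, 0.5],
    [0, 0, 0, 0, 0, 0, 0.5],
  ],
)

```text
t: 23.9
position: [0.5344, -0.1945, 0.1871]
tool_rot: [-0.035, 2.893, 1.2]
ft_force: [0.7, -0.0, -0.5]
grip_width: 0.0427
```

Run:
```python
from h import *
s=read_state();print(s["position"],s["tool_rot"],s["joint_positions"])
print(cv2.Rodrigues(s["tool_rot"])[0])
t=np.mean([capture("top").astype(float) for _ in range(2)],0)[:,:,::-1]
a=np.mean([capture("side").astype(float) for _ in range(2)],0)[:,:,::-1]
c1=cv2.resize(t[160:250,225:325],None,fx=4.4,fy=4.4,interpolation=cv2.INTER_CUBIC)
c2=cv2.resize(a[160:250,270:350],None,fx=4.4,fy=4.4,interpolation=cv2.INTER_CUBIC)
cv2.imwrite("pics/e1.png",np.clip(np.hstack([c1,c2]),0,255).astype(np.uint8))
```

```text
[ 0.53441767 -0.19453775  0.18710881] [-0.03513994  2.89313448  1.19990619] [-0.80839322  0.74508236  1.42568105  0.51088129  1.59435472 -2.55913518]
[[-9.99705016e-01 -2.42874720e-02 -2.16452814e-06]
 [-1.71598532e-02  7.06259562e-01  7.07744990e-01]
 [-1.71878079e-02  7.07536254e-01 -7.06467996e-01]]
```

View pics/e1.png

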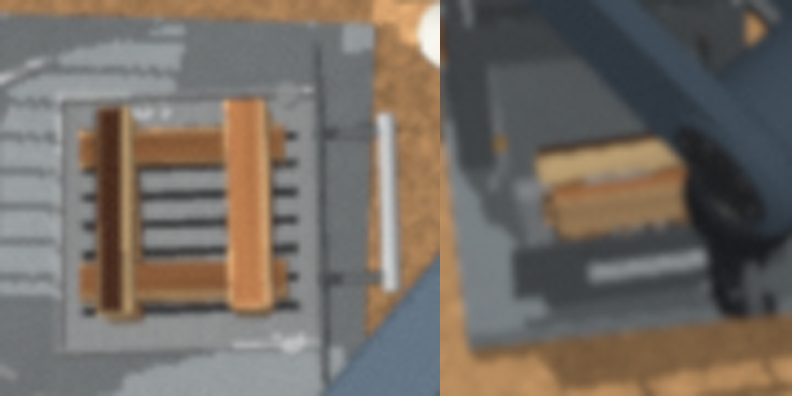

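The top view shows the cabin stack square and centred in the pan, with the handle at crop (383,115)–(391,288), unchanged. The tilted approach to the handle is next.

apply_moves(
  newtons=60,
  steps=[
    [0, 0.98, 1.02, 0.0032, 0.03, 0, 0.5],
    [0, 0, 0, 0, 0.031, 0, 0.5],
    [0, 0, 0, 0, 0.0302, -0.0302, 0.5],
    [0, 0, 0, 0, 0.0302, -0.0302, 0.5],
    [0, 0, 0, 0, 0.0302, -0.0302, 0.5],
    [0, 0, 0, 0, 0.0152, -0.0152, 0.5],
    [0, 0, 0, 0, 0, 0, 0.5],
    [0, 0, 0, 0, 0, 0, 0.5],
  ],
)

```text
t: 25.1
position: [0.539, -0.027, 0.084]
tool_rot: [0.057, -2.893, -1.196]
ft_force: [0.0, -0.1, -0.3]
grip_width: 0.0426
```

apply_moves(
  steps=[
    [0, 0, 0, -0.001, 0.0075, -0.009, 0.5],
    [0, 0, 0, 0, 0.0071, -0.0085, 0.5],
    [0, 0, 0, 0, 0, 0, 0.5],
  ],
)

```text
t: 25.48
position: [0.5364, -0.0112, 0.065]
tool_rot: [0.055, -2.888, -1.199]
ft_force: [0.1, -0.6, -0.7]
grip_width: 0.0424
```

apply_moves(
  newtons=30,
  steps=[
    [0, 0, 0, 0, 0, 0, 0.3],
    [0, 0, 0, 0, 0, 0, 0.2],
    [0, 0, 0, 0, 0, 0, 0],
    [0, 0, 0, 0, 0, 0, 0],
    [0, 0, 0, 0, 0, 0, 0],
  ],
)

```text
t: 26.1
position: [0.5373, -0.0123, 0.0656]
tool_rot: [0.055, -2.891, -1.197]
ft_force: [0.1, -1.8, -0.0]
grip_width: 0.0109
```

Run:
```python
from h import *
T=lambda p:(205+p[0]/3.4-.35,150+p[1]/3.4-.35)
f=lambda a,b,z,n,g=lambda p:p:print(n,ray("top",g(a),z).round(4),ray("top",g(b),z).round(4),(lambda d:np.degrees(np.arctan2(d[1],d[0])).round(2))(ray("top",g(a),z)-ray("top",g(b),z)))
f((60,45),(357,53),.015,"slab far edge",T);f((0,373),(347,379),.015,"slab near",T)
f((211,143),(202,249),.214,"grate right");f((115,143),(211,143),.214,"grate far");f((104,246),(202,249),.214,"grate near");f((115,143),(104,246),.214,"grate left")
```

```text
slab far edge [0.6876 0.2671 0.015 ] [ 0.6776 -0.0064  0.015 ] 87.92
slab near [0.3878 0.3094 0.015 ] [0.3797 0.0042 0.015 ] 88.48
grate right [0.6858 0.2605 0.214 ] [0.3971 0.2723 0.214 ] -2.34
grate far [0.688 0.522 0.214] [0.6858 0.2605 0.214 ] 89.53
grate near [0.4072 0.5267 0.214 ] [0.3971 0.2723 0.214 ] 87.72
grate left [0.688 0.522 0.214] [0.4072 0.5267 0.214 ] -0.96
```

apply_moves(
  steps=[
    [0, 0, -0.4, -0.001, 0.001, 0, 0],
    [0, 0, -0.7, -0.002, 0.003, 0, 0],
    [0, 0, -0.7, -0.002, 0.004, 0, 0],
    [0, 0, -0.7, -0.002, 0.004, 0, 0],
    [0, 0, -0.6, -0.0013, 0.004, 0, 0],
    [0, 0, -0.4, -0.0005, 0.003, 0, 0],
    [0, 0, 0, 0, 0.001, 0, 0],
    [0, 0, 0, 0, 0, 0, 0],
  ],
)

```text
t: 27.1
position: [0.5291, 0.0067, 0.0656]
tool_rot: [0.033, 2.891, 1.194]
ft_force: [-0.2, -4.5, 2.2]
grip_width: 0.0106
```

Run:
```python
from h import *
s=read_state();print(s["position"],cv2.Rodrigues(s["tool_rot"])[0][:,0])
t=np.mean([capture("top").astype(float) for _ in range(2)],0)[:,:,::-1]
a=np.mean([capture("side").astype(float) for _ in range(2)],0)[:,:,::-1]
c1=cv2.resize(t[155:255,205:325],None,fx=4.4,fy=4.4,interpolation=cv2.INTER_CUBIC)
c2=cv2.resize(a[150:250,270:330],None,fx=4.4,fy=4.4,interpolation=cv2.INTER_CUBIC)
cv2.imwrite("pics/f1.png",np.clip(np.hstack([c1,c2]),0,255).astype(np.uint8))
```

```text
[0.52906007 0.00674625 0.06561311] [-0.99968574  0.02469441 -0.00431383]
```

View pics/f1.png

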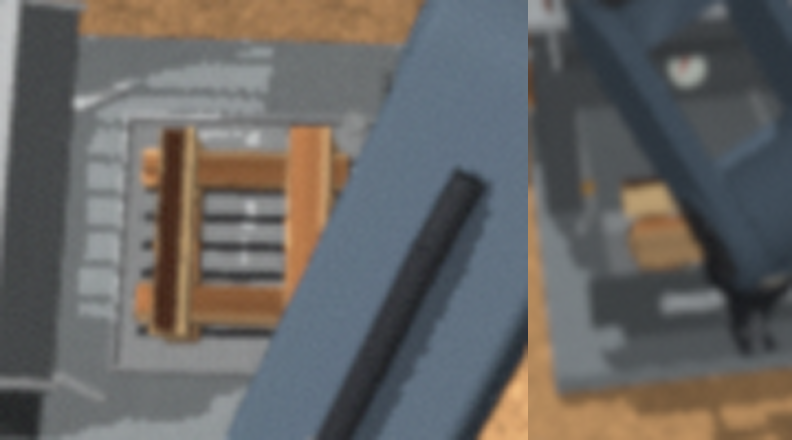

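Run:
```python
from h import *
T=lambda p:(205+p[0]/4.4-.38,155+p[1]/4.4-.38)
for n,p,z in[("panTL",(127,118),.037),("panBL",(118,368),.037),("tipU",(122,90),.025),("tipL",(100,397),.025),("narU",(76,105),.025),("narL",(54,375),.025),("stick1 top",(180,126),.09),("stick1 bot",(172,336),.09)]: print(n,ray("top",T(p),z).round(4))
```

```text
panTL [0.6218 0.2266 0.037 ]
panBL [0.4475 0.2275 0.037 ]
tipU [0.6452 0.2327 0.025 ]
tipL [0.4294 0.2412 0.025 ]
narU [0.6345 0.2647 0.025 ]
narL [0.4447 0.273  0.025 ]
stick1 top [0.6026 0.1818 0.09  ]
stick1 bot [0.4613 0.1837 0.09  ]
```

apply_moves(
  steps=[
    [0, 0, -0.4, 0.0001, 0.004, 0, 0],
    [0, 0, -0.4, 0.0002, 0.007, 0, 0],
    [0, 0, 0, 0.0003, 0.008, 0, 0],
    [0, 0, 0, 0.0003, 0.008, 0, 0],
    [0, 0, 0, 0.0003, 0.008, 0, 0],
    [0, 0, 0, 0.0003, 0.008, 0, 0],
    [0, 0, 0, 0.0002, 0.005, 0, 0],
    [0, 0, 0, 0, 0.002, 0, 0],
  ],
)

```text
t: 28.3
position: [0.5307, 0.0571, 0.0656]
tool_rot: [0.053, 2.886, 1.192]
ft_force: [-0.0, -6.3, 3.5]
grip_width: 0.011
```

apply_moves(
  steps=[
    [0, 0, 0, 0.0002, 0.005, 0, 0],
    [0, 0, 0, 0.0003, 0.008, 0, 0],
    [0, 0, 0, 0.0003, 0.008, 0, 0],
    [0, 0, 0, 0.0003, 0.008, 0, 0],
    [0, 0, 0, 0.0003, 0.008, 0, 0],
    [0, 0, 0, 0.0003, 0.008, 0, 0],
    [0, 0, 0, 0.0003, 0.008, 0, 0],
    [0, 0, 0, 0.0002, 0.005, 0, 0],
  ],
)

```text
t: 29.3
position: [0.5328, 0.1153, 0.0656]
tool_rot: [0.054, 2.886, 1.193]
ft_force: [-0.3, -6.4, 3.0]
grip_width: 0.0111
```

apply_moves(
  steps=[
    [0, 0, 0, 0.0002, 0.007, 0, 0],
    [0, 0, 0, 0.0003, 0.008, 0, 0],
    [0, 0, 0, 0.0003, 0.008, 0, 0],
    [0, 0, 0, 0.0003, 0.008, 0, 0],
    [0, 0, 0, 0.0003, 0.008, 0, 0],
    [0, 0, 0, 0.0003, 0.008, 0, 0],
    [0, 0, 0, 0.0003, 0.008, 0, 0],
    [0, 0, 0, 0.0003, 0.008, 0, 0],
    [0, 0, 0, 0.0003, 0.008, 0, 0],
    [0, 0, 0, 0.0003, 0.008, 0, 0],
    [0, 0, 0, 0.0002, 0.004, 0, 0],
    [0, 0, 0, 0, 0, 0, 0],
  ],
)

```text
t: 30.8
position: [0.5355, 0.199, 0.0656]
tool_rot: [0.054, 2.886, 1.196]
ft_force: [0.6, -2.5, 0.6]
grip_width: 0.011
```

apply_moves(
  steps=[
    [0, 0, 0, 0.0001, 0.004, 0, 0],
    [0, 0, 0, 0.0001, 0.004, 0, 0],
    [0, 0, 0, 0.0001, 0.003, 0, 0],
    [0, 0, 0, 0.0001, 0.003, 0, 0],
    [0, 0, 0, 0.0001, 0.003, 0, 0],
    [0, 0, 0, 0.0001, 0.002, 0, 0],
  ],
)

```text
t: 31.55
position: [0.5362, 0.2174, 0.0656]
tool_rot: [0.054, 2.886, 1.195]
ft_force: [-0.7, -6.2, 2.8]
grip_width: 0.0109
```

apply_moves(
  steps=[
    [0, 0, 0, 0.0001, 0.002, 0, 0],
    [0, 0, 0, 0, 0.002, 0, 0],
    [0, 0, 0, 0.0001, 0.002, 0, 0],
  ],
)

```text
t: 31.92
position: [0.5371, 0.2228, 0.0656]
tool_rot: [0.054, 2.885, 1.192]
ft_force: [-1.3, -15.0, 7.8]
grip_width: 0.011
```

apply_moves(
  steps=[
    [0, 0, 0, 0.0001, 0.002, 0, 0],
    [0, 0, 0, 0, 0.0015, 0, 0],
  ],
)

```text
t: 32.17
position: [0.5373, 0.2249, 0.0656]
tool_rot: [0.054, 2.886, 1.189]
ft_force: [-1.8, -16.8, 8.8]
grip_width: 0.0106
```

In the catches now: the push force has risen to 15–17 N.

apply_moves(
  steps=[
    [0, 0, 0, 0.0001, 0.0015, 0, 0],
    [0, 0, 0, 0, 0.0015, 0, 0],
  ],
)

```text
t: 32.42
position: [0.5372, 0.228, 0.0656]
tool_rot: [0.055, 2.886, 1.19]
ft_force: [-2.1, -13.5, 6.1]
grip_width: 0.0109
```

apply_moves(
  steps=[
    [0, 0, 0, 0.0001, 0.0015, 0, 0],
    [0, 0, 0, 0, 0.0015, 0, 0],
  ],
)

```text
t: 32.67
position: [0.5367, 0.2322, 0.0656]
tool_rot: [0.055, 2.886, 1.194]
ft_force: [0.6, -9.2, 3.7]
grip_width: 0.0106
```

apply_moves(
  steps=[
    [0, 0, 0, 0, 0.0015, 0, 0],
    [0, 0, 0, 0, 0, 0, 0],
  ],
)

```text
t: 32.92
position: [0.5373, 0.2335, 0.0656]
tool_rot: [0.054, 2.886, 1.192]
ft_force: [-0.2, -9.5, 4.2]
grip_width: 0.0111
```

apply_moves(
  steps=[
    [0, 0, 0, 0, 0.001, 0, 0],
    [0, 0, 0, 0, 0.0005, 0, 0],
  ],
)

```text
t: 33.17
position: [0.5374, 0.2336, 0.0656]
tool_rot: [0.053, 2.886, 1.189]
ft_force: [-2.1, -20.0, 9.7]
grip_width: 0.0107
```

apply_moves(
  steps=[
    [0, 0, 0, 0, 0.001, 0, 0],
    [0, 0, 0, 0, 0, 0, 0],
  ],
)

```text
t: 33.42
position: [0.5374, 0.2336, 0.0656]
tool_rot: [0.054, 2.887, 1.186]
ft_force: [-3.4, -21.7, 11.2]
grip_width: 0.0105
```

apply_moves(
  steps=[
    [0, 0, 0, 0, -0.0015, 0, 0],
    [0, 0, 0, 0, 0, 0, 0],
    [0, 0, 0, 0, 0, 0, 0.35],
    [0, 0, 0, 0, 0, 0, 0.4],
    [0, 0, 0, 0, 0, 0, 0.4],
    [0, 0, 0, 0, -0.01, 0.01, 0.4],
    [0, 0, 0, 0, -0.03, 0.03, 0.4],
    [0, 0, 0, 0, -0.04, 0.04, 0.4],
    [0, 0, 0, 0, -0.045, 0.03, 0.4],
    [0, 0, 0, 0, -0.06, 0, 0.4],
    [0, 0, 0, 0, -0.06, 0, 0.4],
    [0, 0, 0, 0, -0.06, 0, 0.4],
    [0, 0, 0, 0, -0.06, 0, 0.4],
    [0, 0, 0, 0, 0, 0, 0.4],
  ],
)

```text
t: 35.17
position: [0.5373, -0.1347, 0.1756]
tool_rot: [0.061, 2.884, 1.189]
ft_force: [1.0, -0.8, -0.4]
grip_width: 0.0344
```

Run:
```python
from h import *
s=read_state();print(s["t"],s["position"])
t=np.mean([capture("top").astype(float) for _ in range(2)],0)[:,:,::-1]
a=np.mean([capture("side").astype(float) for _ in range(2)],0)[:,:,::-1]
c1=cv2.resize(t[150:260,195:285],None,fx=4.4,fy=4.4,interpolation=cv2.INTER_CUBIC)
c2=cv2.resize(a[130:240,262:352],None,fx=4.4,fy=4.4,interpolation=cv2.INTER_CUBIC)
cv2.imwrite("pics/g1.png",np.clip(np.hstack([c1,c2]),0,255).astype(np.uint8))
```

```text
35.175 [ 0.5372623  -0.13471463  0.17563652]
```

View pics/g1.png

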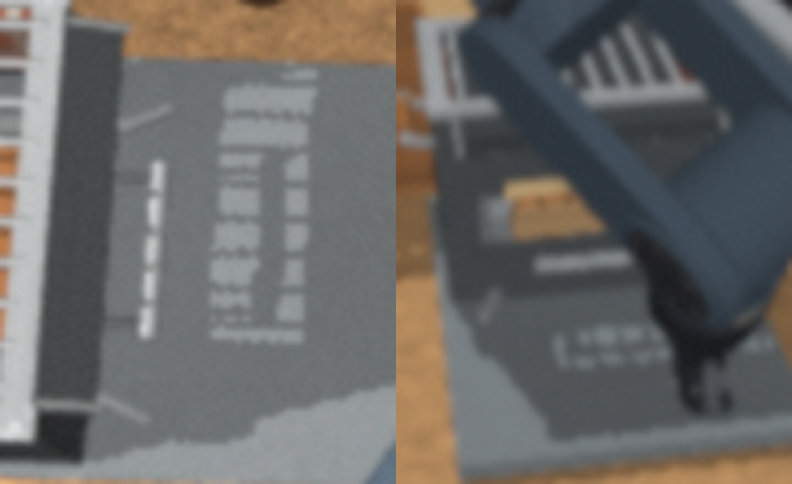

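apply_moves(
  steps=[
    [0, 0, 0, -0.03, -0.03, 0.03, 0.4],
    [0, 0, 0, -0.03, -0.04, 0.03, 0.4],
    [0, 0, 0, -0.03, -0.05, 0.03, 0.4],
    [0, 0, 0, -0.03, -0.05, 0.03, 0.4],
    [0, 0, 0, -0.03, -0.05, 0.03, 0.4],
    [0, 0, 0, 0, 0, 0, 0.4],
  ],
)

```text
t: 36.12
position: [0.3901, -0.3444, 0.323]
tool_rot: [0.056, 2.887, 1.188]
ft_force: [0.8, 1.0, 0.0]
grip_width: 0.0343
```

Run:
```python
from h import *
T=lambda p:(195+p[0]/4.4-.38,150+p[1]/4.4-.38)
a,b=ray("top",T((158,160)),.075),ray("top",T((146,337)),.075);d=a-b;print((a+b)/2,np.degrees(np.arctan2(d[1],d[0])))
s=read_state();print(s["t"],s["position"])
t=np.mean([capture("top").astype(float) for _ in range(2)],0)[:,:,::-1]
a=np.mean([capture("side").astype(float) for _ in range(3)],0)[:,:,::-1]
c1=cv2.resize(t,(512,320),interpolation=cv2.INTER_AREA)
c2=cv2.resize(a[145:209,272:330],None,fx=5,fy=5,interpolation=cv2.INTER_CUBIC)
cv2.imwrite("pics/h1.png",np.clip(np.hstack([c1,c2[:320,:288]]),0,255).astype(np.uint8))
```

```text
[0.53811811 0.23046709 0.075     ] -2.003729983093239
36.125 [ 0.3900966  -0.34440119  0.32297468]
```

View pics/h1.png

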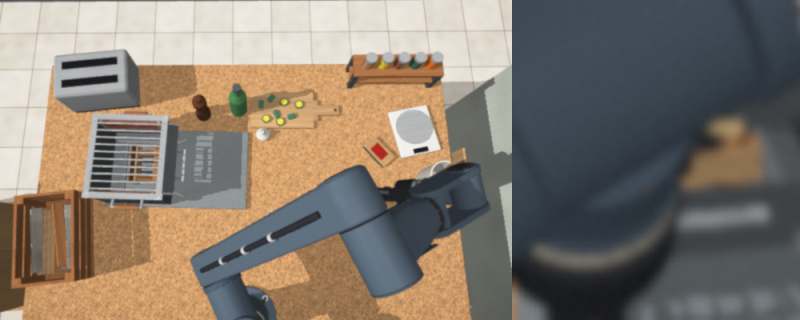

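```bash
python3 -c "
from plant import *
print(read_state()['t'],read_state()['ft_force']);print(hand_in())"
```

```text
36.375 [-0.62517145  0.21239469 -0.1459934 ]
the job is handed in; nothing more can be done
None
```

I finished the log cabin and pushed the drawer home in about 36 s of the 72 s allowed, then handed the job in. The last checks agreed, apart from the gaps listed below.

- **Second layer:** the thinnest loose stick, about 19 mm and closest to base_c, went beside base_c. I lowered it until it touched; my last step down pressed to about 15 N, more than I wanted, so I eased off before letting go.
- **Third layer:** the other two sticks went squarely across that pair. Contact peaked at about 8–9 N, and I eased off slightly before each release. A top view before pushing showed the stack square and centred in the pan.
- **Drawer:** I straightened it by its handle with the tool tilted 45° and slid it in slowly. The force rose to about 17 N in the catches, dropped as they clicked over, then hit a firm stop at about 22 N along the push.
- **After release:** the handle measured (0.538, 0.230) m at a yaw of −2.0°. Home was predicted at (0.537, 0.230) m and about −1.9°.

**Not fully checked:**
- **Stack after closing:** the arm hid part of the final side views. I saw it only in two partial views, left part and right end, and it looked intact in both.
- **Flush plate:** I judged this from the firm stop and the handle position, not from a close view of the seam.
- **Bystanders:** those visible in the last top view were in place, but the bowl and knife were hidden under the arm. I felt no unexpected contact with either.

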